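# Close the four kitchen canisters

### The arm

A 6-joint arm with a two-finger parallel gripper is mounted at the origin on the work surface. World frame = base frame: x ahead of the robot, y to its left, z up, the work surface at z = 0. Lengths are in mm, angles in rad, forces in N, time in s.
With the tool pointing down it reaches from about 350 to 925 mm from the base axis. Payload 6.4 kg.
Tool frame: the origin (TCP) lies midway between the tips of the shut fingers; the grasp point (between the pads) lies 19 mm behind it; z points along the fingers, y is the line along which they close (so a half turn about z gives the same grasp; the last joint's range is limited). The gripper opens to 94 mm and grips with 3 to 60 N. Pads are 16 mm wide; open, the fingers measure 119 mm over their backs; the gripper's body (75 mm by 177 mm) begins 78 mm behind the grasp point.
Start: joints at [-1.474, 0.245, 1.558, -0, 1.339, -0.174], TCP at [173.881, -626.322, 205.455] pointing down, gripper open.
Joint ranges: [-3.13, 3.13], [-1.02, 2.26], [0.13, 2.54], [-0.95, 4.09], [0.21, 2.88], [-2.74, 2.74]. Speed limits (rad/s): [2.57, 2.57, 3.14, 3.14, 3.14, 3.14].

### API

Orientations are given as a unit quaternion [x, y, z, w].
In Python, from plant import sense, get_image, calibration, hand_in gives the robot as it stands.
- The arm moves only by the tool step_arm, never from a script. Its argument "deltas" is a list of rows, each an object with "translation": the shift along the tool's x, y, z normalised to -1 to 1, where 1 is 0.03 m, a list of three; "twist": the turn about the tool's z normalised to -1 to 1, where 1 is 0.12 rad; "jaw": the opening, from 0 (shut) to 1 (fully open). A call has 1 to 5 rows; each row shifts and turns the commanded pose from where the row before left it, along the tool's axes as they then stand; what a row does not reach is not made up. A row lasts 1/10 s, in which the tool goes at most 50 mm and 8.59 degrees, less where a joint would pass 70% of its speed; a pose out of reach is approached as far as the arm can. A call with a number of a shift or a turn outside -1 to 1 is refused whole. A call with a gripper value outside its range is refused whole. The fingers move at their own pace and stop on an object; the grip force is fixed at half the most. Time passes only in rows, so rows that do not move let the fingers close. It gives the time, the measured TCP pose, the force, the opening and the grip force at its end, in the units of the state.
- sense(): the state, without advancing time (a new reading comes with each control period).
- get_image(name): name is "side" or "top"; returns the picture (400x640x3 uint8, red, green, blue); there is no depth.
- calibration(name): a dict with "fov_y" (degrees; the focal length in pixels is half the picture's height over the tangent of half this angle, whatever the lens; pixels are square), "cx", "cy" (the principal point, pixels), "dist_coeffs" ([k1, k2, p1, p2, k3] as OpenCV has them; the pictures are not rectified), "world_to_cam" (4x4, takes a point from world to camera coordinates). Camera axes: x right, y down, z forward; pixel columns grow to the right and rows downward; lengths in mm; the calibration is good to about 2 mm. A picture is of the moment at which its call begins. calibration takes no time and is no camera call.
- hand_in(): hands the job in; it is judged then, once.
The state is a dict: "clock": time; "joint_positions": joint angles; "joint_velocities": joint speeds; "effort": joint torques, N m; "tool_pos": TCP position; "ee_rot": TCP orientation; "ft_force": force on the tool from outside, world axes, zero at the start; "torque": the same for the moment, N m; "finger_gap": finger opening in mm; "gripper_force": force on a finger pad.
Only numpy, scipy, OpenCV 4.12 (cv2) and the standard library are available. Lean on these libraries where they do the work, as an engineer would, in place of code of your own. Each camera call takes 0.05 s, during which the arm holds its last target. There are 200 camera calls.

### The job

The washed steel canisters are dry: put each of the four wooden lids on the canister of its own size, one after another, fully home and level, lowering each one rather than dropping it. Leave the canisters standing where they are, and do not move the kettle or the oil bottle.

Things in the scene. Friction and masses are not known exactly. Their poses are not given: they have to be found in the camera images.
- canister_tiny: the smallest open canister: round brushed-steel pot standing upright, outer diameter 60 mm, inner diameter 52 mm, 70 mm high, loose and empty. Origin: centre of its underside, z up; its rim is 70 mm above the origin.
- lid_tiny: lid of the smallest canister: round wooden disc, diameter 60 mm, 8 mm thick, over a tapered plug 12 mm deep (diameter 34 mm at its foot, 46 mm at the disc), with an upright steel knob, diameter 22 mm, 30 mm tall. Lies plug down. Origin: centre of the plug's foot, z up; disc at 12 to 20 mm, knob at 20 to 50 mm. Fully seated, its origin is 58 mm above its canister's.
- canister_small: the second smallest open canister: round brushed-steel pot standing upright, outer diameter 78 mm, inner diameter 70 mm, 80 mm high, loose and empty. Origin: centre of its underside, z up; its rim is 80 mm above the origin.
- lid_small: lid of the second smallest canister: round wooden disc, diameter 78 mm, 8 mm thick, over a tapered plug 12 mm deep (diameter 52 mm at its foot, 64 mm at the disc), with an upright steel knob, diameter 22 mm, 30 mm tall. Lies plug down. Origin: centre of the plug's foot, z up; disc at 12 to 20 mm, knob at 20 to 50 mm. Fully seated, its origin is 68 mm above its canister's.
- canister_medium: the second largest open canister: round brushed-steel pot standing upright, outer diameter 96 mm, inner diameter 88 mm, 90 mm high, loose and empty. Origin: centre of its underside, z up; its rim is 90 mm above the origin.
- lid_medium: lid of the second largest canister: round wooden disc, diameter 96 mm, 8 mm thick, over a tapered plug 12 mm deep (diameter 70 mm at its foot, 82 mm at the disc), with an upright steel knob, diameter 22 mm, 30 mm tall. Lies plug down. Origin: centre of the plug's foot, z up; disc at 12 to 20 mm, knob at 20 to 50 mm. Fully seated, its origin is 78 mm above its canister's.
- canister_large: the largest open canister: round brushed-steel pot standing upright, outer diameter 114 mm, inner diameter 106 mm, 100 mm high, loose and empty. Origin: centre of its underside, z up; its rim is 100 mm above the origin.
- lid_large: lid of the largest canister: round wooden disc, diameter 114 mm, 8 mm thick, over a tapered plug 12 mm deep (diameter 88 mm at its foot, 100 mm at the disc), with an upright steel knob, diameter 22 mm, 30 mm tall. Lies plug down. Origin: centre of the plug's foot, z up; disc at 12 to 20 mm, knob at 20 to 50 mm. Fully seated, its origin is 88 mm above its canister's.
- kettle: bystander: steel kettle with black base and handle, 154 mm across the base, 204 mm high. Origin: centre of its underside, z up; the spout points along -x, the handle reaches 125 mm along +x.
- oil_bottle: bystander: closed amber glass bottle, 64 mm in diameter, 200 mm high. Origin: centre of its underside, z up.
Not all that is in view belongs to the job. What is shaped like the lid_medium but green is not meant. Leave any pink look-alike of the lid_small alone.

How it is judged (in metres and radians):
At the end, for the whole second after the job is handed in: Each lid on the canister of its diameter: centred within 6 mm, +3/-4 mm of seated height, both level within 0.08 rad, released, at rest. Canisters stand on the counter within 40 mm, kettle and bottle within 25 mm, of where they started (horizontal distance between lid_tiny and canister_tiny below 0.006 m and z of lid_tiny in the frame of canister_tiny between 0.054 and 0.061 m and angle between each of lid_tiny, canister_tiny, lid_small, canister_small, lid_medium, canister_medium, lid_large, canister_large's own z axis and vertical below 0.08 rad and height (world z) of each of canister_tiny, canister_small, canister_medium, canister_large below 0.006 m and linear speed of each of lid_tiny, canister_tiny, lid_small, canister_small, lid_medium, canister_medium, lid_large, canister_large below 0.02 m/s and distance of each of canister_tiny, canister_small, canister_medium, canister_large from where it was at the start of the episode below 0.04 m and contact force between the fingers and lid_tiny below 0.1 N and horizontal distance between lid_small and canister_small below 0.006 m and z of lid_small in the frame of canister_small between 0.064 and 0.071 m and contact force between the fingers and lid_small below 0.1 N and horizontal distance between lid_medium and canister_medium below 0.006 m and z of lid_medium in the frame of canister_medium between 0.074 and 0.081 m and contact force between the fingers and lid_medium below 0.1 N and horizontal distance between lid_large and canister_large below 0.006 m and z of lid_large in the frame of canister_large between 0.084 and 0.091 m and contact force between the fingers and lid_large below 0.1 N and distance of each of kettle, oil_bottle from where it was at the start of the episode below 0.025 m); the robot touches nothing.
It fails at once if a canister is knocked over or pushed more than 40 mm from its place ((distance of canister_tiny from where it was at the start of the episode above 0.04 m or angle between canister_tiny's own z axis and vertical above 0.4 rad) or (distance of canister_small from where it was at the start of the episode above 0.04 m or angle between canister_small's own z axis and vertical above 0.4 rad) or (distance of canister_medium from where it was at the start of the episode above 0.04 m or angle between canister_medium's own z axis and vertical above 0.4 rad) or (distance of canister_large from where it was at the start of the episode above 0.04 m or angle between canister_large's own z axis and vertical above 0.4 rad)).
It fails at once if a lid is dropped (falls freely by more than about 40 mm) ((linear speed of lid_tiny above 0.9 m/s and contact force between the fingers and lid_tiny below 0.05 N) or (linear speed of lid_small above 0.9 m/s and contact force between the fingers and lid_small below 0.05 N) or (linear speed of lid_medium above 0.9 m/s and contact force between the fingers and lid_medium below 0.05 N) or (linear speed of lid_large above 0.9 m/s and contact force between the fingers and lid_large below 0.05 N)).
It fails at once if the kettle or the oil bottle is moved more than 25 mm or tipped ((distance of kettle from where it was at the start of the episode above 0.025 m or angle between kettle's own z axis and vertical above 0.3 rad) or (distance of oil_bottle from where it was at the start of the episode above 0.025 m or angle between oil_bottle's own z axis and vertical above 0.3 rad)).
It also fails if it takes over 109 s, if anything falls off the work surface, if the arm or the gripper's body presses on something with over 40 N, if the wrist force passes 120 N, or if a joint passes its speed limit or range.

## Working session

There is one attempt and no reset: what is moved stays moved. The work goes in short steps, Python scripts to look and compute and a tool call to move; the robot and the scene stay as the last step left them, time stands still between calls to the robot, and variables do not carry over. Pictures are saved under pics/ and viewed, at most 14 in all, crops included, and the job is handed in when it is done.

Besides the shell and the picture viewer there is one more tool, called after "Emit:" as name([rows], argument=value, ...), one row to a line, values as JSON. step_arm: Moves the arm, as the interface text tells. Scaled input: -1 to 1 covers 0.03 m each way for a shift and 0.12 rad each way for a turn. Its arguments: {"type":"object","properties":{"deltas":{"type":"array"}},"required":["deltas"]}

```bash
mkdir -p pics; python3 - <<'E'
from plant import *
import cv2
for n in("top","side"):
    im=get_image(n); cv2.imwrite(f"pics/{n}0.png",im[:,:,::-1]); c=calibration(n); print(n,c)
s=sense();print(s)
E
```

```text
top {'fov_y': 57.74636507244441, 'cx': 319.96074022763503, 'cy': 201.25803669077422, 'dist_coeffs': array([-0.08017239,  0.        ,  0.        ,  0.        ,  0.        ]), 'world_to_cam': array([[ 1.42858281e-02, -9.99879025e-01,  6.15222397e-03,
        -1.60985353e+01],
       [-9.86708766e-01, -1.50931840e-02, -1.61796187e-01,
         5.64766040e+02],
       [ 1.61869470e-01, -3.75906082e-03, -9.86805018e-01,
         1.30760265e+03],
       [ 0.00000000e+00,  0.00000000e+00,  0.00000000e+00,
         1.00000000e+00]])}
side {'fov_y': 48.83537497868764, 'cx': 321.3893057226165, 'cy': 197.18098814734066, 'dist_coeffs': array([-0.00427349,  0.        ,  0.        ,  0.        ,  0.        ]), 'world_to_cam': array([[-9.48600075e-01, -3.16341897e-01, -9.25755880e-03,
         5.09797979e+02],
       [-2.25382270e-01,  6.95800620e-01, -6.81956252e-01,
         1.62079523e+02],
       [ 2.22172750e-01, -6.44817262e-01, -7.31334375e-01,
         1.28277821e+03],
       [ 0.00000000e+00,  0.00000000e+00,  0.00000000e+00,
         1.00000000e+00]])}
{'clock': 0.1, 'joint_positions': array([-1.47411157e+00,  2.45737572e-01,  1.55888825e+00,  1.95591748e-05,
        1.33874805e+00, -1.74108505e-01]), 'joint_velocities': array([ 0.00012744, -0.00179136, -0.00352968, -0.00096888, -0.00038653,
       -0.00076528]), 'effort': array([ 6.66385040e-04, -4.16915739e+01, -3.15524840e+01,  6.86446088e-02,
        3.09733499e-02, -5.91238290e-05]), 'tool_pos': array([ 173.82353096, -625.75121707,  204.46191795]), 'ee_rot': array([ 9.90847783e-01,  1.34981031e-01,  4.39768484e-05, -8.89572994e-04]), 'ft_force': array([-0.55536129,  0.0265016 ,  0.44980745]), 'torque': array([-0.01909159, -0.00237981, -0.00203381]), 'gripper_force': 0.0, 'finger_gap': 93.83547049961918}
```

View pics/top0.png

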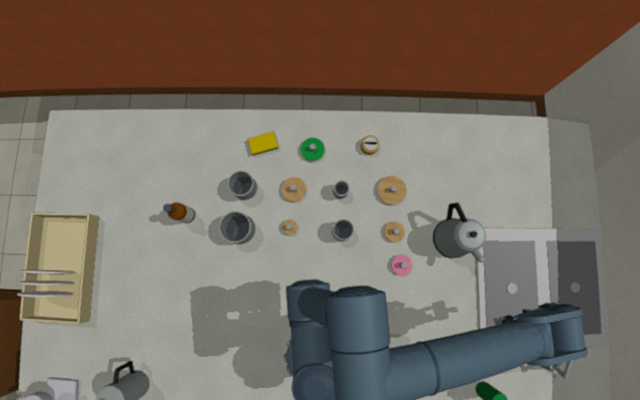

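View pics/side0.png

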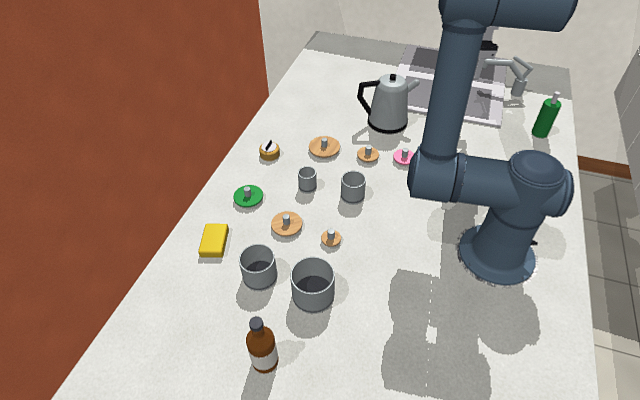

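The four wooden lids in the top view are large (392,190), medium (293,189), small (394,231) and tiny (289,227). They are plain wood, and their sizes match. The green one (313,149) and the pink one (402,265) are decoys. The brown pot-like thing at (370,145) is not a lid. The canisters are medium (242,185), large (237,228), tiny (341,189) and small (344,230). I'll confirm with one enlarged crop.

```bash
cat > h.py <<'E'
from plant import *
import cv2, numpy as np
from scipy.optimize import least_squares
def cast(n,px,z):
    c=calibration(n);f=200/np.tan(np.radians(c["fov_y"]/2))
    K=np.array([[f,0,c["cx"]],[0,f,c["cy"]],[0,0,1]])
    u=cv2.undistortPoints(np.float64(px).reshape(-1,1,2),K,np.float64(c["dist_coeffs"])).reshape(-1,2)
    M=c["world_to_cam"];R,t=M[:3,:3],M[:3,3];o=-R.T@t
    d=np.c_[u,np.ones(len(u))]@R
    return (o+d*((z-o[2])/d[:,2])[:,None])[:,:2]
def circ(p,r=None):
    m=p.mean(0)
    f=(lambda q:np.hypot(*(p-q[:2]).T)-(r or q[2]))
    s=least_squares(f,[*m,r or 40],loss="soft_l1",f_scale=1)
    return s.x, np.sqrt(np.mean(s.fun**2))
E
python3 - <<'E'
from h import *
im=cv2.imread("pics/top0.png")
cv2.imwrite("pics/crop0.png",cv2.resize(im[130:285,200:425],None,fx=3.5,fy=3.5,interpolation=cv2.INTER_CUBIC))
hsv=cv2.cvtColor(im,cv2.COLOR_BGR2HSV)
for n,p,r in(("large",(392,190),57),("med",(293,189),48),("small",(394,231),39),("tiny",(289,227),30)):
    print(n,hsv[p[1]-10:p[1]+11:2,p[0]-6].tolist())
for p in((237,228),(344,230)): print(im[p[1],p[0]-20:p[0]+21].mean(1).astype(int).tolist())
E
```

```text
large [[18, 119, 150], [18, 123, 155], [18, 117, 161], [18, 121, 158], [18, 124, 125], [18, 130, 106], [18, 122, 128], [18, 122, 155], [18, 122, 153], [17, 122, 149], [18, 118, 155]]
med [[19, 86, 148], [19, 127, 155], [18, 127, 155], [18, 123, 151], [18, 127, 129], [17, 121, 112], [18, 126, 119], [18, 120, 155], [18, 123, 158], [18, 127, 155], [17, 117, 133]]
small [[39, 11, 158], [18, 65, 134], [17, 122, 155], [18, 123, 156], [18, 126, 142], [18, 131, 109], [18, 128, 118], [19, 123, 156], [18, 123, 156], [18, 95, 121], [36, 11, 118]]
tiny [[36, 16, 164], [39, 16, 164], [24, 29, 133], [17, 103, 141], [18, 119, 133], [18, 131, 113], [18, 123, 120], [16, 86, 136], [27, 20, 114], [37, 15, 149], [33, 16, 160]]
[114, 119, 123, 96, 79, 82, 81, 85, 79, 67, 59, 64, 60, 62, 64, 65, 63, 65, 71, 73, 71, 56, 53, 54, 52, 51, 56, 54, 55, 49, 51, 63, 102, 121, 93, 82, 81, 85, 115, 143, 146]
[116, 118, 116, 119, 117, 118, 116, 104, 97, 104, 95, 69, 66, 68, 65, 55, 48, 46, 49, 51, 52, 49, 50, 49, 51, 50, 51, 51, 82, 129, 149, 153, 155, 158, 159, 158, 159, 158, 159, 159, 159]
```

View pics/crop0.png

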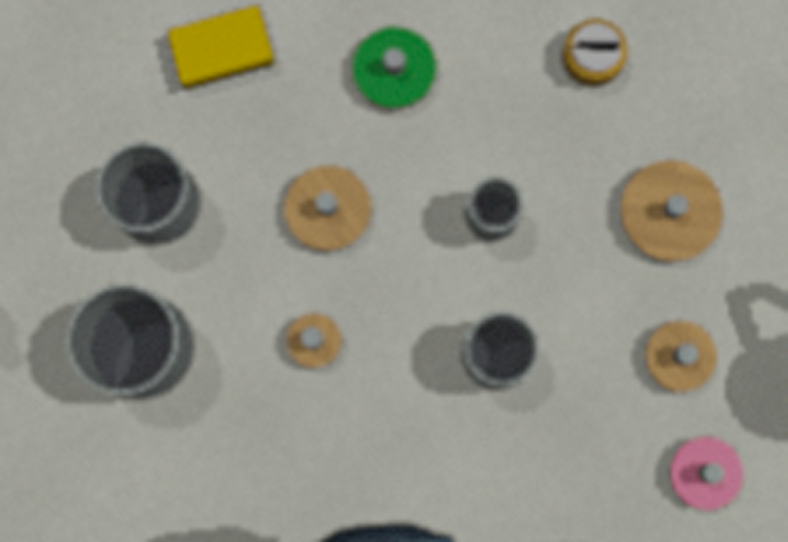

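The crop confirms it: four plain wood lids (medium, large, tiny and small at crop pixels (327,208), (671,211), (312,340), (681,355)), the green and pink decoys, and four dark canister mouths with bright rims.

```bash
cat >> h.py <<'E'
R={"tiny":30,"small":39,"medium":48,"large":57};H={"tiny":70,"small":80,"medium":90,"large":100}
def wood(n,im,p,z,r):
    hsv=cv2.cvtColor(im,cv2.COLOR_BGR2HSV);s=cv2.GaussianBlur(hsv[:,:,1],(3,3),0)
    m=((s>68)&(hsv[:,:,0]>8)&(hsv[:,:,0]<26)).astype(np.uint8)
    cs,_=cv2.findContours(m,cv2.RETR_EXTERNAL,cv2.CHAIN_APPROX_NONE)
    c=min(cs,key=lambda c:np.hypot(*(c.reshape(-1,2).mean(0)-p)) if len(c)>15 else 1e9)
    c=cv2.convexHull(c)
    return circ(cast(n,c.reshape(-1,2),z),r)
def mouth(n,im,p,h,r,th=90):
    g=cv2.cvtColor(im,cv2.COLOR_BGR2GRAY).astype(np.float32);pts=[]
    for a in np.arange(0,2*np.pi,.1):
        t=np.arange(3,40,.25);x=p[0]+t*np.cos(a);y=p[1]+t*np.sin(a)
        v=cv2.remap(g,x.astype(np.float32)[None],y.astype(np.float32)[None],cv2.INTER_LINEAR)[0]
        k=np.argmax(v>th); pts.append((x[k],y[k]))
    return circ(cast(n,pts,h),r)
E
python3 - <<'E'
from h import *
t=cv2.imread("pics/top0.png");s=cv2.imread("pics/side0.png")
L={"large":((392,190),(324,146)),"medium":((293,189),(287,224)),"small":((394,231),(368,155)),"tiny":((289,227),(331,239))}
C={"medium":((241,183),(258,258)),"large":((235,226),(313,272)),"tiny":((341,188),(307,175)),"small":((343,229),(353,180))}
f=lambda q:(np.round(q[0],1),round(q[1],2))
for k in R:
    print(k,"lid",*f(wood("top",t,L[k][0],20,None)),*f(wood("side",s,L[k][1],20,None)))
    for th in(80,90): print("  can",*f(mouth("top",t,C[k][0],H[k],None,th)),*f(mouth("top",t,C[k][0],H[k],R[k]-4,th)),"side",*f(mouth("side",s,C[k][1],H[k],R[k]-4,th)))
E
```

```text
tiny lid [470.3 106.8  28.2] 0.35 [471.3 111.2  29.2] 0.65
  can [612.9 -85.3  23.5] 0.56 [613.5 -85.3  26. ] 2.53 side [628.6 -61.6  26. ] 6.99
  can [612.8 -85.2  24.6] 2.75 [612.6 -84.6  26. ] 2.8 side [628.6 -61.6  26. ] 6.99
small lid [ 458.4 -288.9   37.7] 0.52 [ 460.4 -283.7   38.5] 0.91
  can [459.5 -92.4  32.5] 0.59 [459.4 -92.9  35. ] 2.58 side [491.3 -75.5  35. ] 6.7
  can [459.2 -92.2  33.5] 0.64 [458.9 -92.2  35. ] 1.58 side [491.3 -75.5  35. ] 6.7
medium lid [615.4  95.7  46.9] 0.42 [616.9  99.4  47.7] 0.68
  can [622.3 282.6  40.2] 4.79 [623.1 285.4  44. ] 7.8 side [577.6 283.2  44. ] 7.31
  can [622.  284.2  42.2] 0.63 [622.  284.6  44. ] 1.88 side [642.9 318.6  44. ] 7.89
large lid [ 618.2 -281.5   55.7] 0.45 [ 620.  -276.5   57. ] 1.17
  can [461.7 291.6  48.9] 5.16 [461.8 289.7  53. ] 7.27 side [510.9 309.1  53. ] 5.42
  can [461.3 293.8  51.3] 0.46 [461.2 293.9  53. ] 1.78 side [510.9 309.1  53. ] 5.42
```

Emit:
step_arm([
  {"translation": [0,0,-0.8],"twist": -1,"jaw": 0.6},
  {"translation": [0,0,-0.8],"twist": -1,"jaw": 0.6},
  {"translation": [0,0,-0.8],"twist": -1,"jaw": 0.6},
  {"translation": [0,0,-0.8],"twist": -1,"jaw": 0.6},
  {"translation": [0,0,0],"twist": -1,"jaw": 0.6},
])

```text
clock: 0.6
tool_pos: [174.0, -627.8, 305.7]
ee_rot: [0.906, 0.424, -0.001, 0.003]
ft_force: [-0.8, 0.3, 0.7]
finger_gap: 58.0
gripper_force: 0.0
```

Emit:
step_arm([
  {"translation": [0,0,0],"twist": -1,"jaw": 0.6},
  {"translation": [0,0,0],"twist": -1,"jaw": 0.6},
  {"translation": [0,0,0],"twist": -1,"jaw": 0.6},
  {"translation": [0,0,0],"twist": -1,"jaw": 0.6},
  {"translation": [0,0,0],"twist": -1,"jaw": 0.6},
])

```text
clock: 1.1
tool_pos: [173.9, -626.0, 300.8]
ee_rot: [0.74, 0.673, 0.0, -0.0]
ft_force: [-0.5, 0.8, -0.1]
finger_gap: 56.1
gripper_force: 0.0
```

Emit:
step_arm([
  {"translation": [0,0,0],"twist": -0.83,"jaw": 0.6},
  {"translation": [0,0,0],"twist": 0,"jaw": 0.6},
])

```text
clock: 1.3
tool_pos: [173.9, -626.1, 300.8]
ee_rot: [0.707, 0.707, 0.0, -0.0]
ft_force: [0.3, 0.4, 0.5]
finger_gap: 56.3
gripper_force: 0.0
```

```bash
python3 - <<'E'
from h import *
print(cast("side",[(368,124),(408,124),(388,132)],0))
s=sense();print(s["joint_positions"])
E
```

```text
[[ 506.10359844 -475.34939758]
 [ 359.31063065 -522.40338267]
 [ 421.96933007 -450.85555696]]
[-1.47410130e+00  1.85265087e-01  1.45450179e+00  1.56198917e-05
  1.50284568e+00 -1.47346469e+00]
```

Emit:
step_arm([
  {"translation": [0.718,0.926,0],"twist": 0,"jaw": 0.6},
  {"translation": [0.718,0.926,0],"twist": 0,"jaw": 0.6},
  {"translation": [0.718,0.926,0],"twist": 0,"jaw": 0.6},
  {"translation": [0.718,0.926,0],"twist": 0,"jaw": 0.6},
  {"translation": [0.718,0.926,0],"twist": 0,"jaw": 0.6},
])

```text
clock: 1.8
tool_pos: [313.7, -517.6, 301.2]
ee_rot: [0.708, 0.706, 0.0, -0.0]
ft_force: [-0.3, 0.2, 0.1]
finger_gap: 56.3
gripper_force: 0.0
```

Emit:
step_arm([
  {"translation": [0.718,0.926,0],"twist": 0,"jaw": 0.6},
  {"translation": [0.718,0.926,0],"twist": 0,"jaw": 0.6},
  {"translation": [0.718,0.926,0],"twist": 0,"jaw": 0.6},
  {"translation": [0.718,0.926,0],"twist": 0,"jaw": 0.6},
  {"translation": [0.718,0.926,0],"twist": 0,"jaw": 0.6},
])

```text
clock: 2.3
tool_pos: [452.7, -409.9, 301.2]
ee_rot: [0.708, 0.706, 0.0, -0.0]
ft_force: [0.1, 0.4, 0.2]
finger_gap: 56.4
gripper_force: 0.0
```

Emit:
step_arm([
  {"translation": [0.718,0.926,0],"twist": 0,"jaw": 0.6},
  {"translation": [0.718,0.926,0],"twist": 0,"jaw": 0.6},
  {"translation": [0.718,0.926,0],"twist": 0,"jaw": 0.6},
  {"translation": [0.718,0.926,0],"twist": 0,"jaw": 0.6},
  {"translation": [0.718,0.926,0],"twist": 0,"jaw": 0.6},
])

```text
clock: 2.8
tool_pos: [591.7, -302.2, 301.1]
ee_rot: [0.708, 0.706, -0.0, -0.0]
ft_force: [0.3, -0.1, 0.6]
finger_gap: 56.2
gripper_force: 0.0
```

Emit:
step_arm([
  {"translation": [0.718,0.926,0],"twist": 0,"jaw": 0.6},
  {"translation": [0,0,0],"twist": 0,"jaw": 0.6},
  {"translation": [0,0,0],"twist": 0,"jaw": 0.6},
])

```text
clock: 3.1
tool_pos: [618.5, -281.4, 300.8]
ee_rot: [0.707, 0.707, -0.0, -0.0]
ft_force: [0.5, -0.3, 0.4]
finger_gap: 56.5
gripper_force: 0.0
```

Emit:
step_arm([
  {"translation": [0,0,1],"twist": 0,"jaw": 0.6},
  {"translation": [0,0,1],"twist": 0,"jaw": 0.6},
  {"translation": [0,0,1],"twist": 0,"jaw": 0.6},
  {"translation": [0,0,1],"twist": 0,"jaw": 0.6},
  {"translation": [0,0,1],"twist": 0,"jaw": 0.6},
])

```text
clock: 3.6
tool_pos: [617.3, -283.1, 150.4]
ee_rot: [0.708, 0.706, -0.0, 0.0]
ft_force: [-0.4, 0.5, -0.1]
finger_gap: 56.5
gripper_force: 0.0
```

Emit:
step_arm([
  {"translation": [0,0,1],"twist": 0,"jaw": 0.6},
  {"translation": [0,0,1],"twist": 0,"jaw": 0.6},
  {"translation": [0,0,0.8],"twist": 0,"jaw": 0.6},
  {"translation": [0,0,0.2],"twist": 0,"jaw": 0.6},
  {"translation": [0,0,0],"twist": 0,"jaw": 0.6},
])

```text
clock: 4.1
tool_pos: [617.3, -282.4, 60.7]
ee_rot: [0.708, 0.706, -0.0, -0.001]
ft_force: [0.7, 0.6, 0.9]
finger_gap: 56.5
gripper_force: 0.0
```

```bash
python3 - <<'E'
from h import *
im=get_image("side")[:,:,::-1]
cv2.imwrite("pics/s1.png",cv2.resize(im[40:240,230:480],None,fx=3,fy=3))
E
```

```text
(no output)
```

View pics/s1.png

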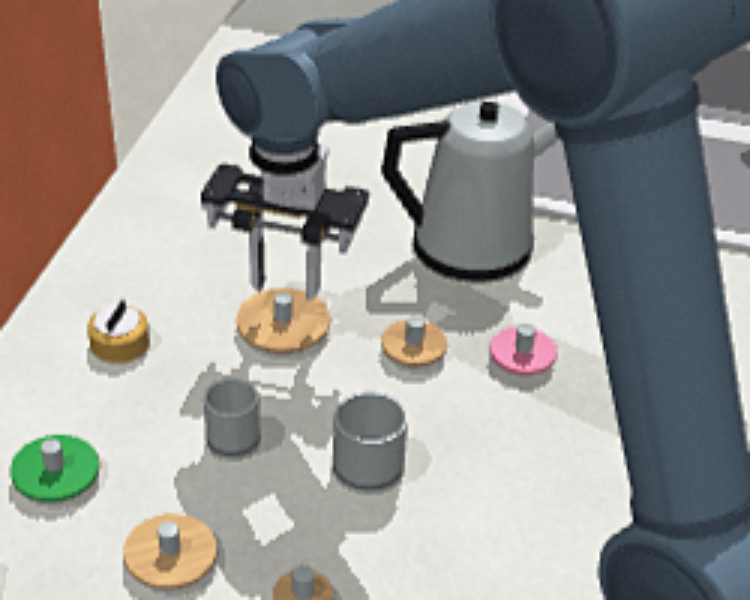

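The crop shows the knob at crop (283,305) centred between the fingertips at (258,285) and (313,290). I'll descend and grip.

Emit:
step_arm([
  {"translation": [0.03,0.03,0.8],"twist": 0,"jaw": 0.6},
  {"translation": [0,0,0.4],"twist": 0,"jaw": 0.6},
  {"translation": [0,0,0],"twist": 0,"jaw": 0.6},
  {"translation": [0,0,0],"twist": 0,"jaw": 0.1},
  {"translation": [0,0,0],"twist": 0,"jaw": 0.1},
])

```text
clock: 4.65
tool_pos: [620.2, -281.5, 26.9]
ee_rot: [0.707, 0.707, 0.0, 0.001]
ft_force: [0.5, -0.1, 0.5]
finger_gap: 43.8
gripper_force: 0.0
```

Emit:
step_arm([
  {"translation": [0,0,0],"twist": 0,"jaw": 0},
  {"translation": [0,0,0],"twist": 0,"jaw": 0},
  {"translation": [0,0,0],"twist": 0,"jaw": 0},
  {"translation": [0,0,0],"twist": 0,"jaw": 0},
])

```text
clock: 5.05
tool_pos: [619.9, -281.1, 26.0]
ee_rot: [0.707, 0.707, 0.0, 0.001]
ft_force: [0.8, 1.9, 1.4]
finger_gap: 21.2
gripper_force: 30.0
```

Emit:
step_arm([
  {"translation": [0,0,-0.3],"twist": 0,"jaw": 0},
  {"translation": [0,0,-0.7],"twist": 0,"jaw": 0},
  {"translation": [0,0,-1],"twist": 0,"jaw": 0},
  {"translation": [0,0,-1],"twist": 0,"jaw": 0},
  {"translation": [0,0,-1],"twist": 0,"jaw": 0},
])

```text
clock: 5.55
tool_pos: [618.9, -280.6, 146.4]
ee_rot: [0.707, 0.707, -0.0, -0.001]
ft_force: [-0.4, 0.4, -1.8]
finger_gap: 21.3
gripper_force: 30.0
```

Emit:
step_arm([
  {"translation": [0,0,-1],"twist": 0,"jaw": 0},
  {"translation": [0,0,-1],"twist": 0,"jaw": 0},
  {"translation": [0,0,-0.5],"twist": 0,"jaw": 0},
  {"translation": [0.872,-0.2385,0],"twist": 0,"jaw": 0},
  {"translation": [0.872,-0.2385,0],"twist": 0,"jaw": 0},
])

```text
clock: 6.05
tool_pos: [604.6, -228.4, 220.3]
ee_rot: [0.708, 0.706, -0.0, -0.0]
ft_force: [-0.1, 0.4, -1.9]
finger_gap: 21.4
gripper_force: 30.0
```

Emit:
step_arm([
  {"translation": [0.872,-0.2385,0],"twist": 0,"jaw": 0},
  {"translation": [0.872,-0.2385,0],"twist": 0,"jaw": 0},
  {"translation": [0.872,-0.2385,0],"twist": 0,"jaw": 0},
  {"translation": [0.872,-0.2385,0],"twist": 0,"jaw": 0},
  {"translation": [0.872,-0.2385,0],"twist": 0,"jaw": 0},
])

```text
clock: 6.55
tool_pos: [568.3, -96.6, 219.5]
ee_rot: [0.707, 0.707, -0.0, -0.001]
ft_force: [-0.2, -1.0, -1.7]
finger_gap: 21.6
gripper_force: 30.0
```

Emit:
step_arm([
  {"translation": [0.872,-0.2385,0],"twist": 0,"jaw": 0},
  {"translation": [0.872,-0.2385,0],"twist": 0,"jaw": 0},
  {"translation": [0.872,-0.2385,0],"twist": 0,"jaw": 0},
  {"translation": [0.872,-0.2385,0],"twist": 0,"jaw": 0},
  {"translation": [0.872,-0.2385,0],"twist": 0,"jaw": 0},
])

```text
clock: 7.05
tool_pos: [532.5, 34.1, 219.6]
ee_rot: [0.707, 0.707, -0.001, -0.001]
ft_force: [0.0, -0.3, -2.6]
finger_gap: 21.1
gripper_force: 30.0
```

Emit:
step_arm([
  {"translation": [0.872,-0.2385,0],"twist": 0,"jaw": 0},
  {"translation": [0.872,-0.2385,0],"twist": 0,"jaw": 0},
  {"translation": [0.872,-0.2385,0],"twist": 0,"jaw": 0},
  {"translation": [0.872,-0.2385,0],"twist": 0,"jaw": 0},
  {"translation": [0.872,-0.2385,0],"twist": 0,"jaw": 0},
])

```text
clock: 7.55
tool_pos: [496.9, 164.7, 219.7]
ee_rot: [0.707, 0.707, -0.001, -0.001]
ft_force: [0.2, 0.4, -2.1]
finger_gap: 21.0
gripper_force: 30.0
```

Emit:
step_arm([
  {"translation": [0.872,-0.2385,0],"twist": 0,"jaw": 0},
  {"translation": [0.872,-0.2385,0],"twist": 0,"jaw": 0},
  {"translation": [0.872,-0.2385,0],"twist": 0,"jaw": 0},
  {"translation": [0.872,-0.2385,0],"twist": 0,"jaw": 0},
  {"translation": [0.872,-0.2385,0],"twist": 0,"jaw": 0},
])

```text
clock: 8.05
tool_pos: [461.2, 295.4, 219.6]
ee_rot: [0.707, 0.707, -0.001, -0.0]
ft_force: [0.2, -0.5, -2.1]
finger_gap: 21.2
gripper_force: 30.0
```

Emit:
step_arm([
  {"translation": [0,0,0],"twist": 0,"jaw": 0},
  {"translation": [0,0,0],"twist": 0,"jaw": 0},
  {"translation": [0,0,0],"twist": 0,"jaw": 0},
])

```text
clock: 8.35
tool_pos: [462.2, 293.8, 220.0]
ee_rot: [0.708, 0.707, -0.001, -0.0]
ft_force: [0.5, -0.8, -1.5]
finger_gap: 21.5
gripper_force: 30.0
```

```bash
python3 - <<'E'
from h import *
im=get_image("side")[:,:,::-1]
cv2.imwrite("pics/s2.png",cv2.resize(im[140:340,180:430],None,fx=3,fy=3))
E
```

```text
(no output)
```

View pics/s2.png

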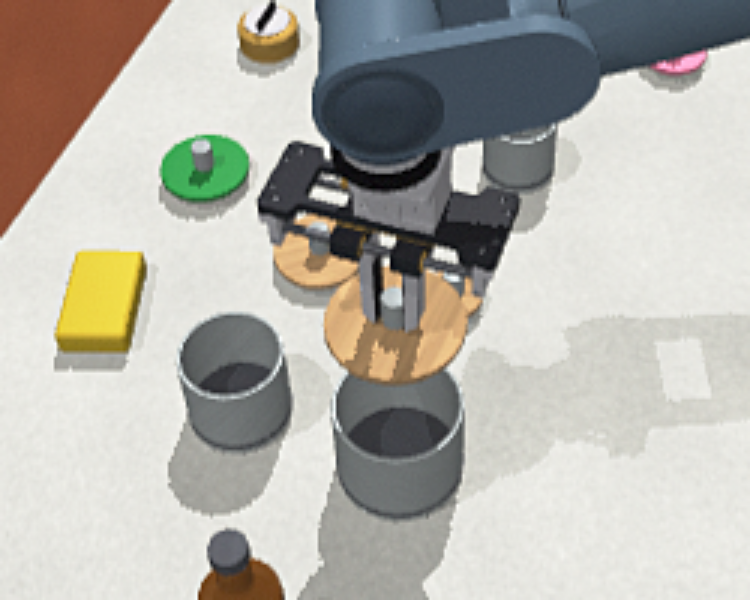

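The lid hangs level above the large canister (lid at crop (397,325), canister at (397,440)). I'll lower it.

Emit:
step_arm([
  {"translation": [0,0,0.8],"twist": 0,"jaw": 0},
  {"translation": [0,0,0.8],"twist": 0,"jaw": 0},
  {"translation": [0,0,0.8],"twist": 0,"jaw": 0},
  {"translation": [0,0,0.4],"twist": 0,"jaw": 0},
  {"translation": [0,0,0],"twist": 0,"jaw": 0},
])

```text
clock: 8.9
tool_pos: [461.2, 293.5, 134.6]
ee_rot: [0.708, 0.707, -0.002, -0.001]
ft_force: [-0.2, -0.1, -1.0]
finger_gap: 21.3
gripper_force: 30.0
```

Emit:
step_arm([
  {"translation": [0,0,0.2],"twist": 0,"jaw": 0},
  {"translation": [0,0,0.2],"twist": 0,"jaw": 0},
  {"translation": [0,0,0.1],"twist": 0,"jaw": 0},
  {"translation": [0,0,0],"twist": 0,"jaw": 0},
])

```text
clock: 9.3
tool_pos: [462.1, 294.6, 121.3]
ee_rot: [0.707, 0.707, -0.0, -0.0]
ft_force: [0.2, 0.2, -1.7]
finger_gap: 21.5
gripper_force: 30.0
```

Emit:
step_arm([
  {"translation": [0,0,0.1],"twist": 0,"jaw": 0},
  {"translation": [0,0,0.05],"twist": 0,"jaw": 0},
  {"translation": [0,0,0],"twist": 0,"jaw": 0},
])

```text
clock: 9.6
tool_pos: [462.1, 294.6, 116.8]
ee_rot: [0.707, 0.707, -0.0, -0.0]
ft_force: [-0.1, -0.3, -1.4]
finger_gap: 21.4
gripper_force: 30.0
```

Emit:
step_arm([
  {"translation": [0,0,0.05],"twist": 0,"jaw": 0},
  {"translation": [0,0,0.05],"twist": 0,"jaw": 0},
  {"translation": [0,0,0],"twist": 0,"jaw": 0},
])

```text
clock: 9.9
tool_pos: [462.4, 294.7, 114.1]
ee_rot: [0.707, 0.707, 0.0, 0.0]
ft_force: [0.6, 0.7, -0.6]
finger_gap: 21.7
gripper_force: 30.0
```

Emit:
step_arm([
  {"translation": [0,0,0.04],"twist": 0,"jaw": 0},
  {"translation": [0,0,0],"twist": 0,"jaw": 0},
])

```text
clock: 10.1
tool_pos: [462.4, 294.8, 114.0]
ee_rot: [0.707, 0.707, 0.0, 0.0]
ft_force: [-3.1, -0.5, 5.0]
finger_gap: 21.4
gripper_force: 30.0
```

Emit:
step_arm([
  {"translation": [0,0,0],"twist": 0,"jaw": 0.6},
  {"translation": [0,0,0],"twist": 0,"jaw": 0.6},
  {"translation": [0,0,0],"twist": 0,"jaw": 0.6},
  {"translation": [0,0,0],"twist": 0,"jaw": 0.6},
])

```text
clock: 10.5
tool_pos: [462.2, 294.6, 112.6]
ee_rot: [0.707, 0.707, -0.0, -0.0]
ft_force: [-0.4, 1.0, 0.1]
finger_gap: 49.6
gripper_force: 0.0
```

Emit:
step_arm([
  {"translation": [0,0,-0.5],"twist": 0,"jaw": 0.6},
  {"translation": [0,0,-1],"twist": 0,"jaw": 0.6},
  {"translation": [0,0,-1],"twist": 0,"jaw": 0.6},
  {"translation": [0,0,-1],"twist": 0,"jaw": 0.6},
  {"translation": [0,0,0],"twist": 0,"jaw": 0.6},
])

```text
clock: 11.0
tool_pos: [465.1, 295.8, 224.1]
ee_rot: [0.707, 0.707, 0.005, 0.002]
ft_force: [0.8, 0.4, 0.9]
finger_gap: 56.5
gripper_force: 0.0
```

```bash
python3 - <<'E'
from h import *
im=get_image("side")[:,:,::-1]
cv2.imwrite("pics/s3.png",cv2.resize(im[140:340,180:430],None,fx=3,fy=3))
print(sense()["tool_pos"])
E
```

```text
[463.72469461 295.23204512 221.0610471 ]
```

View pics/s3.png

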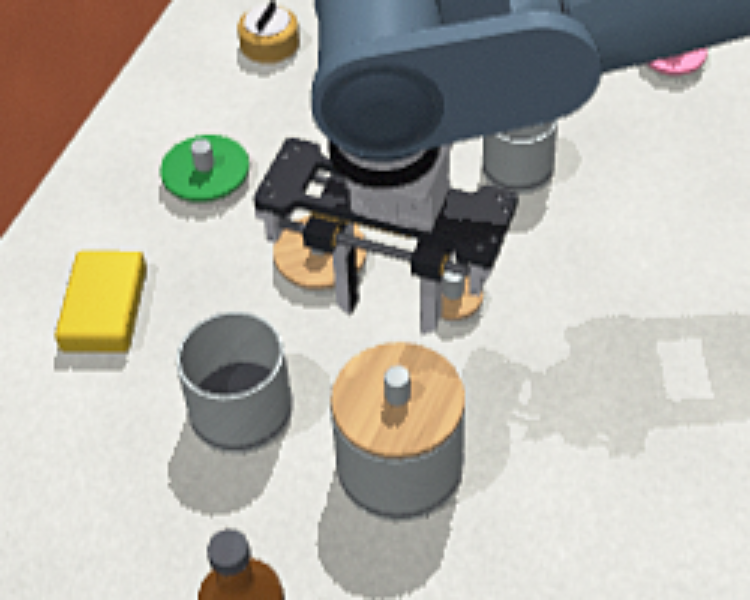

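The large lid sits flush and level on its canister (crop (397,400)). Next is the medium lid.

Emit:
step_arm([
  {"translation": [-0.8275,0.642,0],"twist": 0,"jaw": 0.6},
  {"translation": [-0.8275,0.642,0],"twist": 0,"jaw": 0.6},
  {"translation": [-0.8275,0.642,0],"twist": 0,"jaw": 0.6},
  {"translation": [-0.8275,0.642,0],"twist": 0,"jaw": 0.6},
  {"translation": [-0.8275,0.642,0],"twist": 0,"jaw": 0.6},
])

```text
clock: 11.55
tool_pos: [558.2, 169.3, 216.1]
ee_rot: [0.707, 0.707, -0.001, -0.001]
ft_force: [0.6, 0.1, -0.1]
finger_gap: 56.4
gripper_force: 0.0
```

Emit:
step_arm([
  {"translation": [-0.8275,0.642,0],"twist": 0,"jaw": 0.6},
  {"translation": [-0.8275,0.642,0],"twist": 0,"jaw": 0.6},
  {"translation": [-0.8275,0.642,0],"twist": 0,"jaw": 0.6},
  {"translation": [0,0,0.8],"twist": 0,"jaw": 0.6},
  {"translation": [0,0,1],"twist": 0,"jaw": 0.6},
])

```text
clock: 12.05
tool_pos: [617.0, 94.9, 163.1]
ee_rot: [0.708, 0.706, 0.0, 0.0]
ft_force: [-0.6, -0.0, -0.3]
finger_gap: 56.5
gripper_force: 0.0
```

Emit:
step_arm([
  {"translation": [0,0,1],"twist": 0,"jaw": 0.6},
  {"translation": [0,0,1],"twist": 0,"jaw": 0.6},
  {"translation": [0,0,1],"twist": 0,"jaw": 0.6},
  {"translation": [0,0,0],"twist": 0,"jaw": 0.6},
  {"translation": [0,0,0],"twist": 0,"jaw": 0.6},
])

```text
clock: 12.55
tool_pos: [615.4, 96.0, 72.9]
ee_rot: [0.707, 0.707, -0.001, -0.001]
ft_force: [-0.1, -0.2, 0.1]
finger_gap: 56.3
gripper_force: 0.0
```

Emit:
step_arm([
  {"translation": [0,0.03,0.8],"twist": 0,"jaw": 0.6},
  {"translation": [0,0,0.6],"twist": 0,"jaw": 0.6},
  {"translation": [0,0,0.16],"twist": 0,"jaw": 0.6},
  {"translation": [0,0,0],"twist": 0,"jaw": 0.6},
  {"translation": [0,0,0],"twist": 0,"jaw": 0.1},
])

```text
clock: 13.05
tool_pos: [618.4, 96.0, 28.8]
ee_rot: [0.707, 0.707, 0.001, 0.001]
ft_force: [0.1, -0.4, -0.8]
finger_gap: 51.2
gripper_force: 0.0
```

Emit:
step_arm([
  {"translation": [0,0,0],"twist": 0,"jaw": 0},
  {"translation": [0,0,0],"twist": 0,"jaw": 0},
  {"translation": [0,0,0],"twist": 0,"jaw": 0},
  {"translation": [0,0,0],"twist": 0,"jaw": 0},
  {"translation": [0,0,0],"twist": 0,"jaw": 0},
])

```text
clock: 13.55
tool_pos: [617.3, 96.0, 27.3]
ee_rot: [0.707, 0.707, 0.0, 0.0]
ft_force: [0.4, -0.2, 1.8]
finger_gap: 21.5
gripper_force: 30.0
```

Emit:
step_arm([
  {"translation": [0,0,-0.3],"twist": 0,"jaw": 0},
  {"translation": [0,0,-0.7],"twist": 0,"jaw": 0},
  {"translation": [0,0,-1],"twist": 0,"jaw": 0},
  {"translation": [0,0,-1],"twist": 0,"jaw": 0},
  {"translation": [0,0,-1],"twist": 0,"jaw": 0},
])

```text
clock: 14.05
tool_pos: [616.7, 96.0, 148.2]
ee_rot: [0.707, 0.707, -0.0, -0.0]
ft_force: [0.4, -0.0, -1.5]
finger_gap: 21.5
gripper_force: 30.0
```

Emit:
step_arm([
  {"translation": [0,0,-1],"twist": 0,"jaw": 0},
  {"translation": [0,0,-1],"twist": 0,"jaw": 0},
  {"translation": [0,0,-0.4],"twist": 0,"jaw": 0},
  {"translation": [0.786,0.025,0],"twist": 0,"jaw": 0},
  {"translation": [0.786,0.025,0],"twist": 0,"jaw": 0},
])

```text
clock: 14.55
tool_pos: [618.5, 143.2, 218.8]
ee_rot: [0.708, 0.706, -0.0, -0.0]
ft_force: [0.1, -0.5, -0.8]
finger_gap: 21.3
gripper_force: 30.0
```

Emit:
step_arm([
  {"translation": [0.786,0.025,0],"twist": 0,"jaw": 0},
  {"translation": [0.786,0.025,0],"twist": 0,"jaw": 0},
  {"translation": [0.786,0.025,0],"twist": 0,"jaw": 0},
  {"translation": [0.786,0.025,0],"twist": 0,"jaw": 0},
  {"translation": [0.786,0.025,0],"twist": 0,"jaw": 0},
])

```text
clock: 15.05
tool_pos: [621.7, 261.8, 217.6]
ee_rot: [0.707, 0.707, -0.001, -0.001]
ft_force: [-0.1, 0.1, -1.5]
finger_gap: 21.3
gripper_force: 30.0
```

Emit:
step_arm([
  {"translation": [0.786,0.025,0],"twist": 0,"jaw": 0},
  {"translation": [0,0,0],"twist": 0,"jaw": 0},
  {"translation": [0,0,0],"twist": 0,"jaw": 0},
  {"translation": [0,0,0],"twist": 0,"jaw": 0},
])

```text
clock: 15.45
tool_pos: [623.0, 283.6, 218.3]
ee_rot: [0.708, 0.707, -0.001, -0.0]
ft_force: [-0.1, -0.1, -1.7]
finger_gap: 21.7
gripper_force: 30.0
```

Emit:
step_arm([
  {"translation": [0.02,0,0.8],"twist": 0,"jaw": 0},
  {"translation": [0,0,0.8],"twist": 0,"jaw": 0},
  {"translation": [0,0,0.8],"twist": 0,"jaw": 0},
  {"translation": [0,0,0.6],"twist": 0,"jaw": 0},
  {"translation": [0,0,0],"twist": 0,"jaw": 0},
])

```text
clock: 15.95
tool_pos: [621.2, 283.9, 125.3]
ee_rot: [0.708, 0.707, -0.003, -0.002]
ft_force: [-0.5, 0.0, -1.6]
finger_gap: 21.2
gripper_force: 30.0
```

Emit:
step_arm([
  {"translation": [0,0,0.2],"twist": 0,"jaw": 0},
  {"translation": [0,0,0.2],"twist": 0,"jaw": 0},
  {"translation": [0,0,0.1],"twist": 0,"jaw": 0},
  {"translation": [0,0,0],"twist": 0,"jaw": 0},
  {"translation": [0,0,0],"twist": 0,"jaw": 0},
])

```text
clock: 16.45
tool_pos: [623.4, 285.3, 114.4]
ee_rot: [0.707, 0.707, 0.0, 0.0]
ft_force: [0.5, 0.9, -1.1]
finger_gap: 21.3
gripper_force: 30.0
```

Emit:
step_arm([
  {"translation": [0,0,0.1],"twist": 0,"jaw": 0},
  {"translation": [0,0,0.1],"twist": 0,"jaw": 0},
  {"translation": [0,0,0],"twist": 0,"jaw": 0},
])

```text
clock: 16.75
tool_pos: [622.8, 285.1, 107.3]
ee_rot: [0.707, 0.707, -0.0, -0.0]
ft_force: [0.0, -0.1, -1.1]
finger_gap: 21.2
gripper_force: 30.0
```

Emit:
step_arm([
  {"translation": [0,0,0.06],"twist": 0,"jaw": 0},
  {"translation": [0,0,0.04],"twist": 0,"jaw": 0},
  {"translation": [0,0,0],"twist": 0,"jaw": 0},
])

```text
clock: 17.05
tool_pos: [623.3, 285.2, 105.3]
ee_rot: [0.707, 0.707, 0.0, 0.0]
ft_force: [-0.4, -0.0, 0.8]
finger_gap: 21.6
gripper_force: 30.0
```

Emit:
step_arm([
  {"translation": [0,0,0.03],"twist": 0,"jaw": 0},
  {"translation": [0,0,0],"twist": 0,"jaw": 0.6},
  {"translation": [0,0,0],"twist": 0,"jaw": 0.6},
  {"translation": [0,0,0],"twist": 0,"jaw": 0.6},
  {"translation": [0,0,0],"twist": 0,"jaw": 0.6},
])

```text
clock: 17.55
tool_pos: [623.2, 285.2, 103.8]
ee_rot: [0.707, 0.707, -0.0, -0.0]
ft_force: [-0.7, 0.2, -0.3]
finger_gap: 50.1
gripper_force: 0.0
```

Emit:
step_arm([
  {"translation": [0,0,-0.7],"twist": 0,"jaw": 0.6},
  {"translation": [0,0,-1],"twist": 0,"jaw": 0.6},
  {"translation": [0,0,-1],"twist": 0,"jaw": 0.6},
  {"translation": [0,0,-1],"twist": 0,"jaw": 0.6},
  {"translation": [-0.742,-0.633,0],"twist": 0,"jaw": 0.6},
])

```text
clock: 18.05
tool_pos: [607.7, 264.7, 220.9]
ee_rot: [0.707, 0.708, 0.005, 0.003]
ft_force: [-0.0, -0.0, 2.0]
finger_gap: 56.7
gripper_force: 0.0
```

Emit:
step_arm([
  {"translation": [-0.742,-0.633,0],"twist": 0,"jaw": 0.6},
  {"translation": [-0.742,-0.633,0],"twist": 0,"jaw": 0.6},
  {"translation": [-0.742,-0.633,0],"twist": 0,"jaw": 0.6},
  {"translation": [-0.742,-0.633,0],"twist": 0,"jaw": 0.6},
  {"translation": [-0.742,-0.633,0],"twist": 0,"jaw": 0.6},
])

```text
clock: 18.55
tool_pos: [508.4, 150.9, 215.0]
ee_rot: [0.707, 0.707, 0.0, 0.0]
ft_force: [0.2, 0.2, 0.1]
finger_gap: 56.4
gripper_force: 0.0
```

Emit:
step_arm([
  {"translation": [-0.742,-0.633,0],"twist": 0,"jaw": 0.6},
  {"translation": [-0.742,-0.633,0],"twist": 0,"jaw": 0.6},
  {"translation": [0,0,0],"twist": 0,"jaw": 0.6},
  {"translation": [0,0,0],"twist": 0,"jaw": 0.6},
])

```text
clock: 18.95
tool_pos: [471.4, 107.1, 215.4]
ee_rot: [0.708, 0.707, 0.001, 0.0]
ft_force: [0.7, -0.3, 0.0]
finger_gap: 56.8
gripper_force: 0.0
```

```bash
python3 - <<'E'
from h import *
im=get_image("side")[:,:,::-1]
cv2.imwrite("pics/s4.png",cv2.resize(im[140:340,180:430],None,fx=3,fy=3))
print(sense()["tool_pos"])
E
```

```text
[471.70803092 107.42687058 215.38098866]
```

View pics/s4.png

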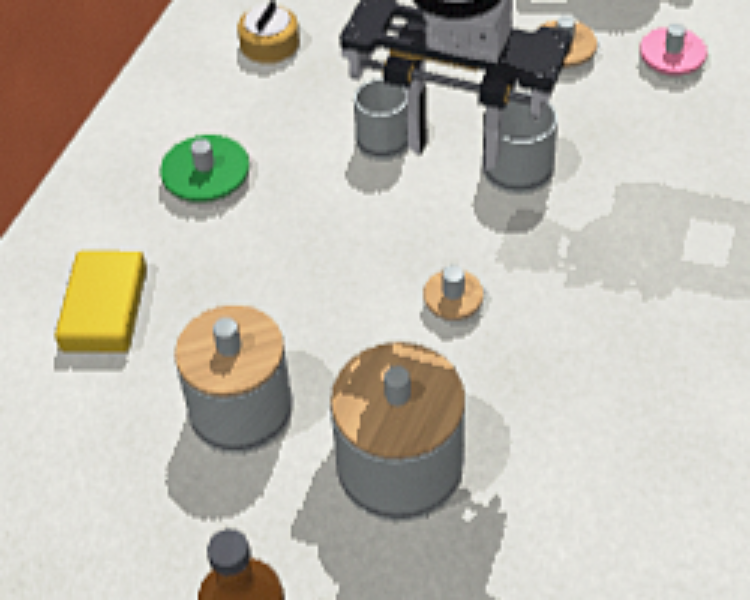

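The medium lid (crop (230,350)) sits flush on its canister. Next is the tiny lid.

Emit:
step_arm([
  {"translation": [0,0,0.8],"twist": 0,"jaw": 0.6},
  {"translation": [0,0,1],"twist": 0,"jaw": 0.6},
  {"translation": [0,0,1],"twist": 0,"jaw": 0.6},
  {"translation": [0,0,1],"twist": 0,"jaw": 0.6},
  {"translation": [0,0,1],"twist": 0,"jaw": 0.6},
])

```text
clock: 19.5
tool_pos: [471.9, 108.0, 69.9]
ee_rot: [0.707, 0.707, 0.0, 0.0]
ft_force: [-0.5, -1.2, 0.6]
finger_gap: 56.3
gripper_force: 0.0
```

Emit:
step_arm([
  {"translation": [0,0,0.8],"twist": 0,"jaw": 0.6},
  {"translation": [0,0,0.5],"twist": 0,"jaw": 0.6},
  {"translation": [0,0,0.15],"twist": 0,"jaw": 0.6},
  {"translation": [0,0,0],"twist": 0,"jaw": 0.6},
  {"translation": [0,0,0],"twist": 0,"jaw": 0.6},
])

```text
clock: 20.0
tool_pos: [472.2, 107.5, 28.4]
ee_rot: [0.707, 0.707, 0.001, 0.001]
ft_force: [0.4, 0.3, -0.0]
finger_gap: 55.9
gripper_force: 0.0
```

Emit:
step_arm([
  {"translation": [0,0,0.04],"twist": 0,"jaw": 0.1},
  {"translation": [0,0,0],"twist": 0,"jaw": 0.1},
  {"translation": [0,0,0],"twist": 0,"jaw": 0},
  {"translation": [0,0,0],"twist": 0,"jaw": 0},
  {"translation": [0,0,0],"twist": 0,"jaw": 0},
])

```text
clock: 20.5
tool_pos: [471.3, 107.1, 26.5]
ee_rot: [0.707, 0.707, 0.0, 0.0]
ft_force: [1.2, -0.5, 0.8]
finger_gap: 21.5
gripper_force: 30.0
```

Emit:
step_arm([
  {"translation": [0,0,0],"twist": 0,"jaw": 0},
  {"translation": [0,0,0],"twist": 0,"jaw": 0},
])

```text
clock: 20.7
tool_pos: [471.3, 107.1, 26.5]
ee_rot: [0.707, 0.707, 0.0, 0.0]
ft_force: [-0.0, -0.2, 1.9]
finger_gap: 21.3
gripper_force: 30.0
```

Emit:
step_arm([
  {"translation": [0,0,-0.3],"twist": 0,"jaw": 0},
  {"translation": [0,0,-0.7],"twist": 0,"jaw": 0},
  {"translation": [0,0,-1],"twist": 0,"jaw": 0},
  {"translation": [0,0,-1],"twist": 0,"jaw": 0},
  {"translation": [0,0,-1],"twist": 0,"jaw": 0},
])

```text
clock: 21.2
tool_pos: [470.9, 107.2, 148.0]
ee_rot: [0.707, 0.707, 0.0, 0.0]
ft_force: [0.2, -0.7, -0.1]
finger_gap: 21.0
gripper_force: 30.0
```

Emit:
step_arm([
  {"translation": [0,0,-1],"twist": 0,"jaw": 0},
  {"translation": [0,0,-0.6],"twist": 0,"jaw": 0},
  {"translation": [-0.801,0.5945,0],"twist": 0,"jaw": 0},
  {"translation": [-0.801,0.5945,0],"twist": 0,"jaw": 0},
  {"translation": [-0.801,0.5945,0],"twist": 0,"jaw": 0},
])

```text
clock: 21.7
tool_pos: [525.2, 34.4, 195.2]
ee_rot: [0.707, 0.707, 0.0, 0.0]
ft_force: [-0.0, -0.2, -0.7]
finger_gap: 21.2
gripper_force: 30.0
```

Emit:
step_arm([
  {"translation": [-0.801,0.5945,0],"twist": 0,"jaw": 0},
  {"translation": [-0.801,0.5945,0],"twist": 0,"jaw": 0},
  {"translation": [-0.801,0.5945,0],"twist": 0,"jaw": 0},
  {"translation": [-0.801,0.5945,0],"twist": 0,"jaw": 0},
  {"translation": [-0.801,0.5945,0],"twist": 0,"jaw": 0},
])

```text
clock: 22.2
tool_pos: [614.3, -86.1, 194.8]
ee_rot: [0.707, 0.707, 0.0, -0.0]
ft_force: [0.6, 0.5, -0.8]
finger_gap: 21.4
gripper_force: 30.0
```

Emit:
step_arm([
  {"translation": [0,0,0],"twist": 0,"jaw": 0},
  {"translation": [0,0,0],"twist": 0,"jaw": 0},
  {"translation": [0,0,0],"twist": 0,"jaw": 0},
])

```text
clock: 22.5
tool_pos: [613.2, -84.2, 194.4]
ee_rot: [0.707, 0.707, -0.0, -0.0]
ft_force: [0.6, -0.6, -0.9]
finger_gap: 21.4
gripper_force: 30.0
```

Emit:
step_arm([
  {"translation": [-0.01,0.01,0.8],"twist": 0,"jaw": 0},
  {"translation": [0,0,0.8],"twist": 0,"jaw": 0},
  {"translation": [0,0,0.8],"twist": 0,"jaw": 0},
  {"translation": [0,0,0.6],"twist": 0,"jaw": 0},
  {"translation": [0,0,0],"twist": 0,"jaw": 0},
])

```text
clock: 23.0
tool_pos: [611.5, -83.6, 101.5]
ee_rot: [0.707, 0.707, -0.001, -0.003]
ft_force: [-0.0, 0.4, -0.5]
finger_gap: 21.3
gripper_force: 30.0
```

Emit:
step_arm([
  {"translation": [0,0,0.2],"twist": 0,"jaw": 0},
  {"translation": [0,0,0.1],"twist": 0,"jaw": 0},
  {"translation": [0,0,0],"twist": 0,"jaw": 0},
  {"translation": [0,0,0],"twist": 0,"jaw": 0},
])

```text
clock: 23.4
tool_pos: [614.5, -85.5, 96.2]
ee_rot: [0.707, 0.707, 0.0, 0.001]
ft_force: [0.5, -0.3, 0.5]
finger_gap: 21.3
gripper_force: 30.0
```

Emit:
step_arm([
  {"translation": [0,0,0.1],"twist": 0,"jaw": 0},
  {"translation": [0,0,0.1],"twist": 0,"jaw": 0},
  {"translation": [0,0,0.08],"twist": 0,"jaw": 0},
  {"translation": [0,0,0],"twist": 0,"jaw": 0},
])

```text
clock: 23.8
tool_pos: [613.7, -85.3, 86.3]
ee_rot: [0.707, 0.707, -0.0, -0.0]
ft_force: [-0.5, -0.4, -1.0]
finger_gap: 21.6
gripper_force: 30.0
```

Emit:
step_arm([
  {"translation": [0,0,0.05],"twist": 0,"jaw": 0},
  {"translation": [0,0,0.03],"twist": 0,"jaw": 0},
  {"translation": [0,0,0],"twist": 0,"jaw": 0},
])

```text
clock: 24.1
tool_pos: [614.2, -85.5, 84.6]
ee_rot: [0.707, 0.707, 0.0, 0.0]
ft_force: [0.6, 0.6, -0.7]
finger_gap: 21.1
gripper_force: 30.0
```

Emit:
step_arm([
  {"translation": [0,0,0.03],"twist": 0,"jaw": 0},
  {"translation": [0,0,0],"twist": 0,"jaw": 0},
])

```text
clock: 24.3
tool_pos: [614.3, -85.5, 84.5]
ee_rot: [0.707, 0.707, -0.0, 0.0]
ft_force: [-2.0, 0.1, 4.2]
finger_gap: 21.5
gripper_force: 30.0
```

Emit:
step_arm([
  {"translation": [0,0,0.02],"twist": 0,"jaw": 0},
  {"translation": [0,0,0],"twist": 0,"jaw": 0},
])

```text
clock: 24.5
tool_pos: [614.3, -85.5, 84.5]
ee_rot: [0.707, 0.707, -0.0, 0.0]
ft_force: [-3.2, 0.8, 8.1]
finger_gap: 21.5
gripper_force: 30.0
```

Emit:
step_arm([
  {"translation": [0,0,-0.03],"twist": 0,"jaw": 0},
  {"translation": [0,0,0],"twist": 0,"jaw": 0.6},
  {"translation": [0,0,0],"twist": 0,"jaw": 0.6},
  {"translation": [0,0,0],"twist": 0,"jaw": 0.6},
  {"translation": [0,0,0],"twist": 0,"jaw": 0.6},
])

```text
clock: 25.0
tool_pos: [614.0, -85.4, 83.7]
ee_rot: [0.707, 0.707, -0.0, -0.0]
ft_force: [0.5, 0.5, -0.2]
finger_gap: 49.9
gripper_force: 0.0
```

Emit:
step_arm([
  {"translation": [0,0,-0.7],"twist": 0,"jaw": 0.6},
  {"translation": [0,0,-1],"twist": 0,"jaw": 0.6},
  {"translation": [0,0,-1],"twist": 0,"jaw": 0.6},
  {"translation": [0,0,-1],"twist": 0,"jaw": 0.6},
  {"translation": [-0.847,-0.644,0],"twist": 0,"jaw": 0.6},
])

```text
clock: 25.5
tool_pos: [598.4, -110.3, 200.5]
ee_rot: [0.706, 0.708, 0.002, 0.004]
ft_force: [-0.7, -1.5, 0.3]
finger_gap: 56.2
gripper_force: 0.0
```

Emit:
step_arm([
  {"translation": [-0.847,-0.644,0],"twist": 0,"jaw": 0.6},
  {"translation": [-0.847,-0.644,0],"twist": 0,"jaw": 0.6},
  {"translation": [-0.847,-0.644,0],"twist": 0,"jaw": 0.6},
  {"translation": [-0.847,-0.644,0],"twist": 0,"jaw": 0.6},
  {"translation": [-0.847,-0.644,0],"twist": 0,"jaw": 0.6},
])

```text
clock: 26.0
tool_pos: [497.2, -238.7, 194.9]
ee_rot: [0.707, 0.707, 0.0, 0.0]
ft_force: [-0.4, 1.2, -0.4]
finger_gap: 56.3
gripper_force: 0.0
```

Emit:
step_arm([
  {"translation": [-0.847,-0.644,0],"twist": 0,"jaw": 0.6},
  {"translation": [-0.847,-0.644,0],"twist": 0,"jaw": 0.6},
  {"translation": [0,0,0],"twist": 0,"jaw": 0.6},
  {"translation": [0,0,0],"twist": 0,"jaw": 0.6},
])

```text
clock: 26.4
tool_pos: [459.4, -288.8, 194.9]
ee_rot: [0.708, 0.706, 0.0, -0.0]
ft_force: [0.5, -0.6, 0.5]
finger_gap: 56.4
gripper_force: 0.0
```

```bash
python3 - <<'E'
from h import *
im=get_image("side")[:,:,::-1]
cv2.imwrite("pics/s5.png",cv2.resize(im[60:260,230:480],None,fx=3,fy=3))
print(sense()["tool_pos"])
E
```

```text
[ 459.72217491 -288.24805473  194.87538787]
```

View pics/s5.png

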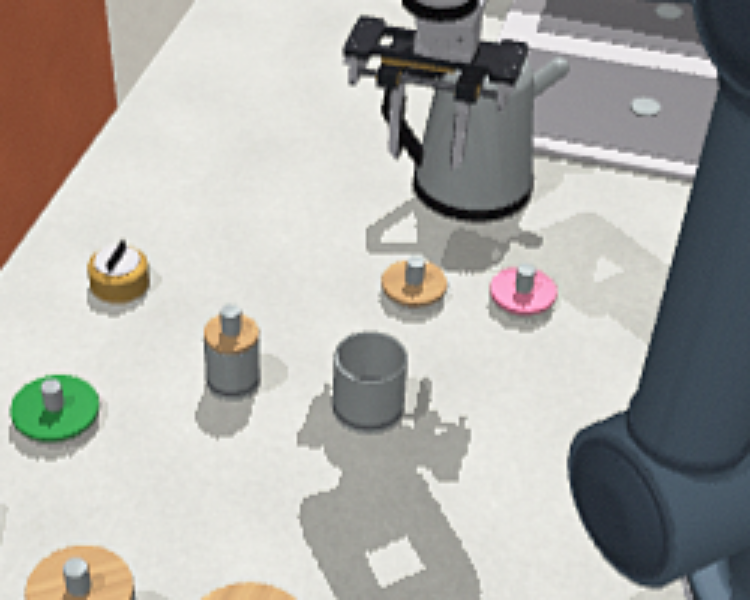

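The tiny lid is seated (crop (231,333)). The plain wooden small lid is at (414,282) and the pink decoy at (523,290). I'm descending on the wooden one.

Emit:
step_arm([
  {"translation": [0,0,0.8],"twist": 0,"jaw": 0.6},
  {"translation": [0,0,1],"twist": 0,"jaw": 0.6},
  {"translation": [0,0,1],"twist": 0,"jaw": 0.6},
  {"translation": [0,0,1],"twist": 0,"jaw": 0.6},
  {"translation": [0,0,0.8],"twist": 0,"jaw": 0.6},
])

```text
clock: 26.95
tool_pos: [459.8, -286.9, 55.1]
ee_rot: [0.707, 0.708, 0.0, -0.001]
ft_force: [0.2, -0.5, -0.1]
finger_gap: 56.4
gripper_force: 0.0
```

Emit:
step_arm([
  {"translation": [0,0,0.5],"twist": 0,"jaw": 0.6},
  {"translation": [0,0,0.3],"twist": 0,"jaw": 0.6},
  {"translation": [0,0,0.17],"twist": 0,"jaw": 0.6},
  {"translation": [0,0,0],"twist": 0,"jaw": 0.6},
  {"translation": [0,0,0],"twist": 0,"jaw": 0.6},
])

```text
clock: 27.45
tool_pos: [460.2, -289.2, 28.9]
ee_rot: [0.707, 0.707, 0.0, 0.001]
ft_force: [0.2, -0.3, 0.4]
finger_gap: 56.8
gripper_force: 0.0
```

Emit:
step_arm([
  {"translation": [0,0,0],"twist": 0,"jaw": 0.1},
  {"translation": [0,0,0],"twist": 0,"jaw": 0.1},
  {"translation": [0,0,0],"twist": 0,"jaw": 0},
  {"translation": [0,0,0],"twist": 0,"jaw": 0},
  {"translation": [0,0,0],"twist": 0,"jaw": 0},
])

```text
clock: 27.95
tool_pos: [459.5, -288.7, 28.0]
ee_rot: [0.707, 0.707, 0.0, 0.0]
ft_force: [-0.9, -0.1, 1.0]
finger_gap: 21.4
gripper_force: 30.0
```

Emit:
step_arm([
  {"translation": [0,0,0],"twist": 0,"jaw": 0},
  {"translation": [0,0,0],"twist": 0,"jaw": 0},
])

```text
clock: 28.15
tool_pos: [459.5, -288.7, 28.0]
ee_rot: [0.707, 0.707, 0.0, 0.0]
ft_force: [-0.4, -0.2, 1.4]
finger_gap: 21.5
gripper_force: 30.0
```

Emit:
step_arm([
  {"translation": [0,0,-0.3],"twist": 0,"jaw": 0},
  {"translation": [0,0,-0.7],"twist": 0,"jaw": 0},
  {"translation": [0,0,-1],"twist": 0,"jaw": 0},
  {"translation": [0,0,-1],"twist": 0,"jaw": 0},
  {"translation": [0,0,-1],"twist": 0,"jaw": 0},
])

```text
clock: 28.65
tool_pos: [459.2, -288.4, 149.4]
ee_rot: [0.707, 0.707, -0.0, -0.0]
ft_force: [1.1, -0.5, -0.8]
finger_gap: 21.1
gripper_force: 30.0
```

Emit:
step_arm([
  {"translation": [0,0,-1],"twist": 0,"jaw": 0},
  {"translation": [0,0,-0.6],"twist": 0,"jaw": 0},
  {"translation": [0.82,0.004,0],"twist": 0,"jaw": 0},
  {"translation": [0.82,0.004,0],"twist": 0,"jaw": 0},
  {"translation": [0.82,0.004,0],"twist": 0,"jaw": 0},
])

```text
clock: 29.15
tool_pos: [459.6, -214.0, 196.4]
ee_rot: [0.707, 0.707, 0.0, 0.0]
ft_force: [-0.0, -0.0, -0.9]
finger_gap: 21.2
gripper_force: 30.0
```

Emit:
step_arm([
  {"translation": [0.82,0.004,0],"twist": 0,"jaw": 0},
  {"translation": [0.82,0.004,0],"twist": 0,"jaw": 0},
  {"translation": [0.82,0.004,0],"twist": 0,"jaw": 0},
  {"translation": [0.82,0.004,0],"twist": 0,"jaw": 0},
  {"translation": [0.82,0.004,0],"twist": 0,"jaw": 0},
])

```text
clock: 29.65
tool_pos: [460.2, -90.8, 196.3]
ee_rot: [0.707, 0.707, 0.0, 0.0]
ft_force: [-0.7, 0.6, -1.7]
finger_gap: 21.2
gripper_force: 30.0
```

Emit:
step_arm([
  {"translation": [0,0,0],"twist": 0,"jaw": 0},
  {"translation": [0,0,0],"twist": 0,"jaw": 0},
  {"translation": [0,0,0],"twist": 0,"jaw": 0},
  {"translation": [0,0,0],"twist": 0,"jaw": 0},
])

```text
clock: 30.05
tool_pos: [460.5, -92.7, 195.9]
ee_rot: [0.708, 0.707, -0.0, 0.0]
ft_force: [-0.4, -0.8, -1.4]
finger_gap: 21.7
gripper_force: 30.0
```

Emit:
step_arm([
  {"translation": [0,0,0.8],"twist": 0,"jaw": 0},
  {"translation": [0,0,0.8],"twist": 0,"jaw": 0},
  {"translation": [0,0,0.7],"twist": 0,"jaw": 0},
  {"translation": [0,0,0.3],"twist": 0,"jaw": 0},
  {"translation": [0,0,0],"twist": 0,"jaw": 0},
])

```text
clock: 30.55
tool_pos: [459.6, -91.9, 116.7]
ee_rot: [0.708, 0.707, -0.001, -0.001]
ft_force: [0.1, 0.4, 0.1]
finger_gap: 21.4
gripper_force: 30.0
```

Emit:
step_arm([
  {"translation": [0,0,0],"twist": 0,"jaw": 0},
  {"translation": [0,0,0],"twist": 0,"jaw": 0},
])

```text
clock: 30.75
tool_pos: [461.4, -92.4, 119.2]
ee_rot: [0.707, 0.707, 0.0, 0.001]
ft_force: [-0.5, -0.3, -1.1]
finger_gap: 21.3
gripper_force: 30.0
```

Emit:
step_arm([
  {"translation": [0,0,0.2],"twist": 0,"jaw": 0},
  {"translation": [0,0,0.15],"twist": 0,"jaw": 0},
  {"translation": [0,0,0.15],"twist": 0,"jaw": 0},
  {"translation": [0,0,0.1],"twist": 0,"jaw": 0},
  {"translation": [0,0,0],"twist": 0,"jaw": 0},
])

```text
clock: 31.25
tool_pos: [460.1, -91.6, 99.2]
ee_rot: [0.707, 0.707, -0.0, -0.001]
ft_force: [0.4, 0.2, 0.1]
finger_gap: 21.3
gripper_force: 30.0
```

Emit:
step_arm([
  {"translation": [0,0,0.05],"twist": 0,"jaw": 0},
  {"translation": [0,0,0.03],"twist": 0,"jaw": 0},
  {"translation": [0,0,0],"twist": 0,"jaw": 0},
])

```text
clock: 31.55
tool_pos: [460.5, -91.8, 97.4]
ee_rot: [0.707, 0.707, -0.0, -0.0]
ft_force: [0.2, -0.9, -0.4]
finger_gap: 21.6
gripper_force: 30.0
```

Emit:
step_arm([
  {"translation": [0,0,0.04],"twist": 0,"jaw": 0},
  {"translation": [0,0,0],"twist": 0,"jaw": 0},
])

```text
clock: 31.75
tool_pos: [460.5, -91.8, 96.2]
ee_rot: [0.707, 0.707, -0.0, -0.0]
ft_force: [0.6, -0.1, -0.9]
finger_gap: 21.5
gripper_force: 30.0
```

Emit:
step_arm([
  {"translation": [0,0,0.03],"twist": 0,"jaw": 0},
  {"translation": [0,0,0],"twist": 0,"jaw": 0},
])

```text
clock: 31.95
tool_pos: [460.6, -91.9, 96.0]
ee_rot: [0.707, 0.707, -0.0, -0.0]
ft_force: [-2.0, 0.7, 4.4]
finger_gap: 21.2
gripper_force: 30.0
```

Contact is at 96.0, the predicted seated height. I'll release and retreat to where the top view is clear.

Emit:
step_arm([
  {"translation": [0,0,-0.02],"twist": 0,"jaw": 0},
  {"translation": [0,0,0],"twist": 0,"jaw": 0.6},
  {"translation": [0,0,0],"twist": 0,"jaw": 0.6},
  {"translation": [0,0,0],"twist": 0,"jaw": 0.6},
  {"translation": [0,0,0],"twist": 0,"jaw": 0.6},
])

```text
clock: 32.45
tool_pos: [460.5, -91.8, 95.9]
ee_rot: [0.707, 0.707, 0.0, -0.0]
ft_force: [0.4, 0.3, -0.2]
finger_gap: 49.8
gripper_force: 0.0
```

Emit:
step_arm([
  {"translation": [0,0,-0.7],"twist": 0,"jaw": 0.6},
  {"translation": [0,0,-1],"twist": 0,"jaw": 0.6},
  {"translation": [0,0,-1],"twist": 0,"jaw": 0.6},
  {"translation": [0,0,-1],"twist": 0,"jaw": 0.6},
  {"translation": [0,0,-1],"twist": 0,"jaw": 0.6},
])

```text
clock: 32.95
tool_pos: [460.4, -91.7, 238.2]
ee_rot: [0.707, 0.707, 0.0, 0.0]
ft_force: [0.5, -0.1, -0.0]
finger_gap: 56.1
gripper_force: 0.0
```

Emit:
step_arm([
  {"translation": [-1,0,-0.5],"twist": 0,"jaw": 0.6},
  {"translation": [-1,0,-0.5],"twist": 0,"jaw": 0.6},
  {"translation": [-1,0,-0.5],"twist": 0,"jaw": 0.6},
  {"translation": [-1,0,-0.5],"twist": 0,"jaw": 0.6},
  {"translation": [-1,0,-0.5],"twist": 0,"jaw": 0.6},
])

```text
clock: 33.45
tool_pos: [460.3, -243.0, 312.5]
ee_rot: [0.707, 0.707, 0.0, 0.0]
ft_force: [-0.0, -1.2, -0.3]
finger_gap: 56.4
gripper_force: 0.0
```

Emit:
step_arm([
  {"translation": [-1,0,0],"twist": 0,"jaw": 0.6},
  {"translation": [-1,0,0],"twist": 0,"jaw": 0.6},
  {"translation": [-1,0,0],"twist": 0,"jaw": 0.6},
  {"translation": [0,0,0],"twist": 0,"jaw": 0.6},
  {"translation": [0,0,0],"twist": 0,"jaw": 0.6},
])

```text
clock: 33.95
tool_pos: [460.2, -331.8, 311.5]
ee_rot: [0.708, 0.707, 0.0, -0.001]
ft_force: [0.5, 0.6, 0.5]
finger_gap: 56.0
gripper_force: 0.0
```

```bash
python3 - <<'E'
from h import *
t=get_image("top")[:,:,::-1].copy();im=get_image("side")[:,:,::-1].copy()
cv2.imwrite("pics/s6.png",cv2.resize(im[120:330,220:420],None,fx=2.8,fy=2.8))
cv2.imwrite("pics/t6.png",t)
for k,p in {"medium":(242,183),"large":(237,226),"tiny":(341,186),"small":(344,228)}.items():
    q=wood("top",t,p,H[k]+8,None);print(k,np.round(q[0],1),round(q[1],2))
E
```

```text
medium [620.5 283.5  47.3] 0.53
large [460.4 291.3  56.5] 0.69
tiny [611.1 -84.6  29. ] 0.68
small [458.6 -92.5  37.2] 0.57
```

View pics/s6.png

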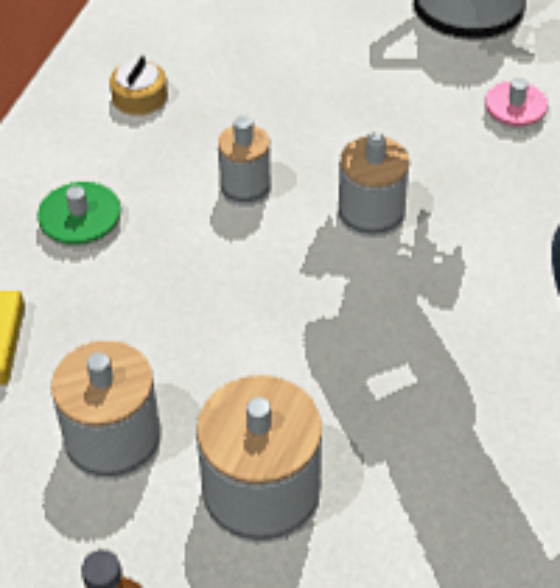

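View pics/t6.png

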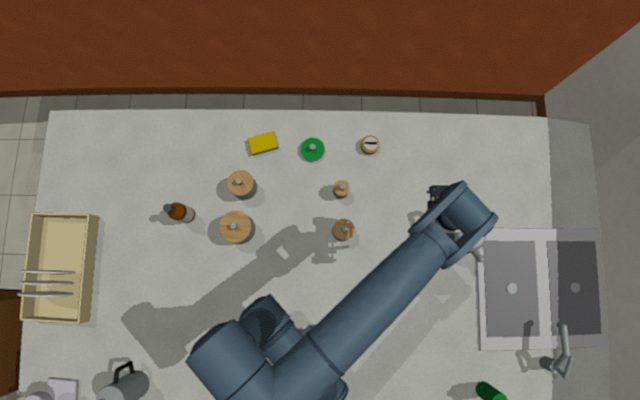

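In both views all four lids sit level and flush on their own canisters, within about 3 mm of centre. The kettle and bottle haven't been disturbed.

```bash
python3 -c "
from plant import *
print(hand_in())"
```

```text
the job is handed in; nothing more can be done
None
```

All four wooden lids are on their own canisters, each lowered in the gripper and released. In the final pictures they sit level, within about 3 mm of centre; the job was handed in at about 34 s, and no verdict came back.

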